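# Put the dapping punches away: fold the rack down and shut the case

### The job

Put the punch case away with the fingertips: first push the upright punch rack over until it lies fully down inside the case, then push the open lid over and press it fully shut, without slamming it. Pushing is all it takes: lift and carry nothing, let the case stay where it stands on the bench, and leave the things beside it alone.

Things in the scene. Friction and masses are not known exactly. Their poses are not given: they have to be found in the camera images.
- punch_case: Open steel case, grey sheet metal, 160 (x) x 150 (y) x 50 mm high to its rim with the lid open (66 mm when shut), walls 2.5 mm, inner floor 9 mm above the bench, standing loose on the bench, about 3.5 kg with what is in it. Origin: centre of its underside, on the bench; z up; +x points to its back wall, where the lid is hinged; -x is its front with the catch plate.
- rack (a joint): Hinge of the punch rack, rad. 0 = folded down flat inside the case, about 1.57 = standing upright; stop at 1.75. It starts upright (1.25 to 1.65). The rack turns away from the front, towards the case's +x, as the value falls. The hinge is stiff: the rack stays wherever it is left and must be pushed all the way down (2 to 4 N at its free edge).
- rack_hinge (a point): Point on the rack's hinge axis, middle of its width: x = -48 mm from the case's origin, 15 mm above the bench; axis parallel to the case's y. Five dapping punches, 95 to 110 mm long, 9 to 13 mm thick, are clipped fast in the rack, 22.5 mm apart, the third on the middle, on the face that looks to the case's front when upright and up when folded.
- rack_edge (a point): Middle of the rack's free edge, 116.5 mm from its hinge axis (131 mm above the bench when upright). The rack is a steel plate 116 mm wide (y), 3 mm thick, its mid-plane on the hinge axis; punches and cross flanges rise up to 17 mm from the mid-plane. Folded, all of it lies below the case's rim, the punches' tops about 28 mm above the bench.
- lid (a joint): Hinge of the lid, rad. 0 = fully shut on the rim, 1.57 = upright, stop at 2.05. It starts open, upright or leaning back (1.60 to 1.95). The hinge is stiff: the lid stays wherever it is left and must be pushed all the way (1 to 4 N at its free edge). The upright rack is in the lid's way.
- lid_hinge (a point): Point on the lid's hinge axis, middle of its width: x = +82 mm from the case's origin, 51 mm above the bench, axis parallel to the case's y.
- lid_edge (a point): Middle of the lid's free edge on its outer face: 162 mm from the hinge axis along the lid, 15.5 mm off it to the outside. The lid is a shallow grey sheet-metal pan, 160 x 150 mm, 16.5 mm thick; its outer face looks to the case's +x when open and up when shut. A 9 mm thumb tab sticks out of the middle of the free edge.
- nylon_cone: White nylon forming cone standing upright, 38 mm wide, 90 mm high, beside the case; origin: centre of its underside. Not to be disturbed.
- die_ring: Steel ring, 56 mm wide, 18 mm high, lying beside the case; origin: centre of its underside. Not to be disturbed.
- bangle: Plain thin bangle, 67 mm wide, 9 mm high, lying near a corner of the case; origin: centre of its underside. Not to be disturbed.
There are look-alikes about, which are no part of the job. Of the things that look like the punch_case, the larger one is meant.

How it is judged:
By the outcome, as a careful person would: the job done as asked, in the order asked, and still so for the second after the job is handed in, with the robot touching nothing.
It also fails if it takes over 61 s, if anything falls off the work surface, if the arm or the gripper's body presses on something with over 40 N, if the wrist force passes 120 N, or if a joint passes its speed limit or range.

### The arm

A 7-joint arm with a two-finger parallel gripper is mounted at the origin on a cart in front of the work surface, level with it; the furniture and walls round the work are solid. World frame = base frame: x ahead of the robot, y to its left, z up, the work surface at z = 0. Lengths are in m, angles in rad, forces in N, time in s.
With the tool pointing down it reaches from about 0.35 to 0.9 m from the base axis. Payload 8.1 kg.
Tool frame: the origin (TCP) lies on the centre line of the jaws, within the pads' length; the fingertips stand 25 mm ahead of it and the grasp point (between the pads) lies 6 mm ahead of it; z points along the fingers, y is the line along which they close (so a half turn about z gives the same grasp; the last joint's range is limited). The gripper opens to 85 mm and grips with 20 to 120 N. Pads are 22 mm wide; open, the fingers measure 114 mm over their backs; the gripper's body (76 mm by 85 mm) begins 54 mm behind the grasp point. The pads swing forward as they close: fully open they stand 13 mm farther back than shut.
Start: joints at [-1.325, 0.434, 0.025, 1.573, -0.012, 1.134, -0.075], TCP at [0.214, 0.587, 0.256] pointing down, gripper open.
Joint ranges: [-2.62, 2.62], [-0.44, 2.09], [-1.27, 1.32], [0.08, 2.57], [-1.32, 4.46], [0.12, 2], [-2.74, 2.74]. Speed limits (rad/s): [2.22, 2.22, 3.01, 3.01, 3.14, 3.14, 3.14].

### API

Orientations are given as a unit quaternion [w, x, y, z].
In Python, from workcell import sense, capture, hand_in gives the robot as it stands.
- The arm moves only by the tool drive_tool, never from a script. Its argument "targets" is a list of rows, each an object with "translation": the shift along the tool's x, y, z in m, a list of three; "yaw": the turn about the tool's z in rad; "claw": the finger opening in m, from 0 to 0.0854. In form: [{"translation": [x, y, z], "yaw": yaw, "claw": claw}, ...]. A call has 1 to 8 rows; each row is the pose to reach, as a shift and turn from the pose commanded when the call began, along the tool's axes at that moment; what a row does not reach only later rows make up. A row lasts 1/12 s, in which the tool goes at most 41.7 mm and 7.16 degrees, less where a joint would pass 70% of its speed; a pose out of reach is approached as far as the arm can. A call with a gripper value outside its range is refused whole. The fingers move at their own pace and stop on an object; "force" is the grip in N (left out, the last holds). Time passes only in rows, so rows that repeat a pose let the fingers close. It gives the time, the measured TCP pose, the force, the opening and the grip force at its end, in the units of the state.
- sense(): the state, without advancing time (a new reading comes with each control period).
- capture(name): name is "side" or "top"; returns a dict with "image" (400x640x3 uint8, red, green, blue), "fx", "fy", "cx", "cy" (pixels), "dist_coeffs" ([k1, k2, p1, p2, k3] as OpenCV has them; the pictures are not rectified), "rvec" (rotation vector, rad) and "tvec" (3), from world to camera coordinates, as OpenCV has them. Camera axes: x right, y down, z forward; pixel columns grow to the right and rows downward; lengths in m; the calibration is good to about 2 mm. A picture is of the moment at which its call begins. There is no depth.
- hand_in(): hands the job in; it is judged then, once.
The state is a dict: "clock": time; "q": joint angles; "qd": joint speeds; "effort": joint torques, N m; "tool_pos": TCP position; "tcp_rot": TCP orientation; "contact_force": force on the tool from outside, world axes, zero at the start; "moment": the same for the moment, N m; "width": finger opening in m; "gripper_force": force on a finger pad.
Only numpy, scipy, OpenCV 4.12 (cv2) and the standard library are available. Lean on these libraries where they do the work, as an engineer would, in place of code of your own. Each camera call takes 0.05 s, during which the arm holds its last target. There are 200 camera calls.

## Working session

There is one attempt and no reset: what is moved stays moved. The work goes in short steps, Python scripts to look and compute and a tool call to move; the robot and the scene stay as the last step left them, time stands still between calls to the robot, and variables do not carry over. Pictures are saved under pics/ and viewed, at most 10 in all, crops included, and the job is handed in when it is done.

Besides the shell and the picture viewer there is one more tool, called after "Emit:" as name([rows], argument=value, ...), one row to a line, values as JSON. drive_tool: Moves the arm, as the interface text tells. Its arguments: {"type":"object","properties":{"targets":{"type":"array"},"force":{"type":"number"}},"required":["targets"]}

```bash
mkdir -p pics; cat > h.py <<'E'
import numpy as np, cv2, json
from workcell import sense, capture, hand_in
def snap(n,f):
    c=capture(n); cv2.imwrite(f'pics/{f}.png',c['image'][:,:,::-1])
    d={k:np.asarray(v,float).tolist() for k,v in c.items() if k!='image'}; json.dump(d,open(f'{n}.json','w')); return c
def cal(n):
    c=json.load(open(f'{n}.json')); K=np.array([[c['fx'],0,c['cx']],[0,c['fy'],c['cy']],[0,0,1]])
    return K,np.array(c['dist_coeffs']),np.array(c['rvec']),np.array(c['tvec'])
def proj(n,P):
    K,D,r,t=cal(n); return cv2.projectPoints(np.array(P,float).reshape(-1,3),r,t,K,D)[0][:,0]
def ray(n,uv,z):
    K,D,r,t=cal(n); R=cv2.Rodrigues(r)[0]
    p=cv2.undistortPoints(np.array(uv,float).reshape(-1,1,2),K,D)[:,0]
    d=np.c_[p,np.ones(len(p))]@R; o=-R.T@t.ravel()
    return o+d*((z-o[2])/d[:,2])[:,None]
E
python3 - <<'E'
from h import *
s=sense(); print({k:np.round(v,3).tolist() for k,v in s.items()})
a=snap('top','top0')['image'];b=snap('side','side0')['image']
for n in('top','side'):
    K,D,r,t=cal(n);print(n,-cv2.Rodrigues(r)[0].T@t.ravel())
E
```

```text
{'clock': 0.0, 'q': [-1.325, 0.435, 0.025, 1.574, -0.012, 1.134, -0.075], 'qd': [-0.0, 0.0, 0.001, 0.0, -0.001, -0.0, -0.001], 'effort': [0.001, -67.048, 1.026, -31.622, 0.016, 0.012, -0.0], 'tool_pos': [0.213, 0.587, 0.255], 'tcp_rot': [-0.0, 0.174, 0.985, -0.001], 'contact_force': [-1.153, 0.277, -0.282], 'moment': [0.013, 0.039, 0.05], 'gripper_force': 0.0, 'width': 0.085}
top [0.41009499 0.09591476 0.99228584]
side [ 0.11383797 -0.66435677  0.39856173]
```

View pics/top0.png

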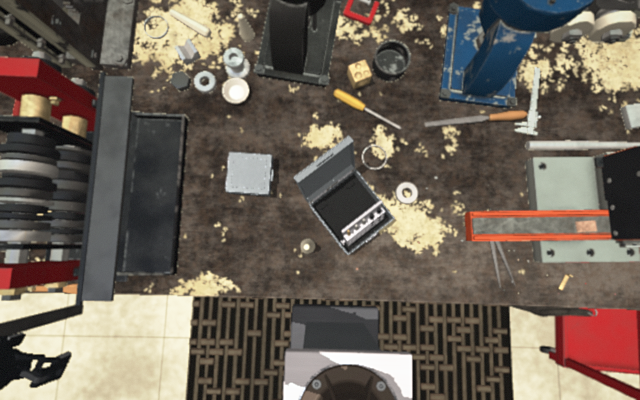

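View pics/side0.png

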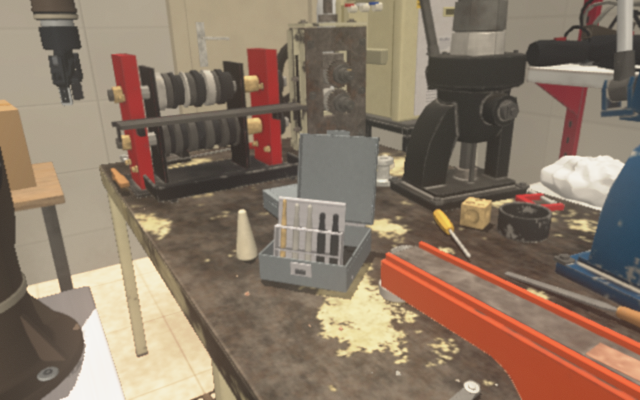

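The top view shows the open case at about (348,205), cone (308,246), ring (406,192), bangle (374,156). The side view shows the rack upright, with the front catch at (301,269). I'll enlarge both.

```bash
python3 - <<'E'
import cv2,numpy as np
a=cv2.imread('pics/top0.png')[130:260,285:425];b=cv2.imread('pics/side0.png')[125:295,225:395]
a=cv2.resize(a,None,fx=4.2,fy=4.2,interpolation=3)
cv2.imwrite('pics/ta.png',a)
cv2.imwrite('pics/sa.png',cv2.resize(b,None,fx=3.5,fy=3.5,interpolation=3))
E
```

```text
(no output)
```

View pics/ta.png

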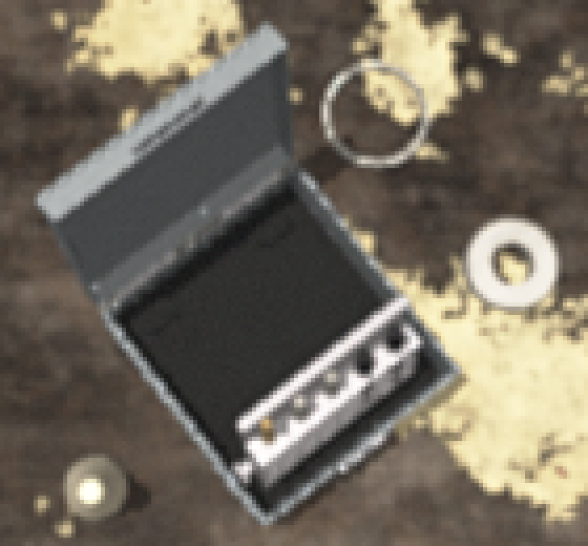

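View pics/sa.png

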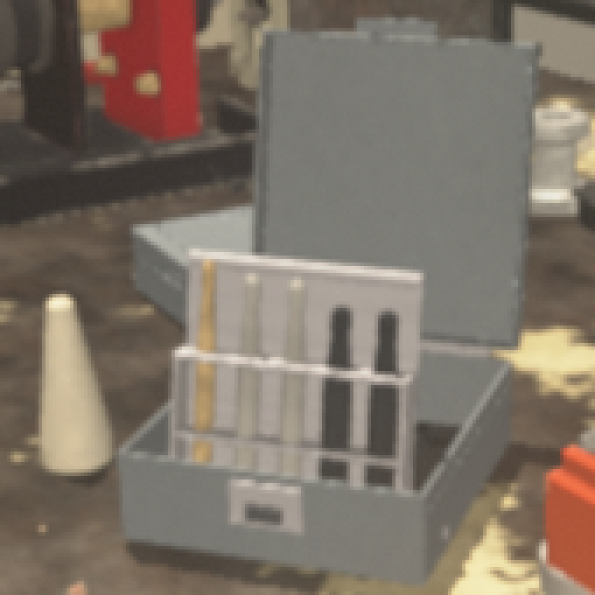

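```bash
cat > fit.py <<'E'
from h import *
from scipy.optimize import least_squares
def T(p,P):
    c,s=np.cos(p[2]),np.sin(p[2]); P=np.array(P,float)
    return np.c_[p[0]+c*P[:,0]-s*P[:,1],p[1]+s*P[:,0]+c*P[:,1],P[:,2]]
def rackp(a,r,n,y): return [-.048+r*np.cos(a)-n*np.sin(a),y,.015+r*np.sin(a)+n*np.cos(a)]
def lidp(a,r,n,y): return [.082-r*np.cos(a)+n*np.sin(a),y,.051+r*np.sin(a)+n*np.cos(a)]
E
python3 - <<'E'
from fit import *
tp=lambda u,v:(285+u/4.2,130+v/4.2)
sp=lambda u,v:(225+u/3.5,125+v/3.5)
T_uv=[tp(265,522),tp(462,380),tp(240,418),tp(410,300),tp(38,207),tp(277,25),tp(290,50)]
S_uv=[sp(120,455),sp(423,495),sp(425,582),sp(515,355),sp(188,250),sp(422,272),sp(262,32),sp(540,45)]
def res(p,full=False):
    a,l=p[3:]
    t=[[-.08,.075,.05],[-.08,-.075,.05],rackp(a,.1165,-.0015,.058),rackp(a,.1165,-.0015,-.058),lidp(l,.162,.0155,.075),lidp(l,.162,.0155,-.075),lidp(l,.162,-.001,-.075)]
    s=[[-.08,.075,.05],[-.08,-.075,.05],[-.08,-.075,0],[.08,-.075,.05],rackp(a,.1165,0,.058),rackp(a,.1165,0,-.058),lidp(l,.162,-.001,.075),lidp(l,.162,-.001,-.075)]
    return np.r_[(proj('top',T(p,t))-T_uv).ravel(),(proj('side',T(p,s))-S_uv).ravel()]
r=least_squares(res,[.43,.05,.55,1.5,1.75],loss='soft_l1')
print(r.x, np.degrees(r.x[2])); print(res(r.x).reshape(-1,2).round(1))
np.save('p.npy',r.x)
p=r.x
print('cone',ray('top',[tp(95,490)],.05),'ring',ray('top',[tp(512,263)],.018),'bangle',ray('top',[tp(375,113)],.009))
a,l=p[3:]
print('rackedge',T(p,[rackp(a,.1165,0,0)]),'lidedge',T(p,[lidp(l,.162,.0155,0)]))
# TCP tool axes
s=sense();from scipy.spatial.transform import Rotation as R
q=s['tcp_rot'];print(R.from_quat([*q[1:],q[0]]).as_matrix().round(3))
E
```

```text
[0.50262319 0.00259974 0.67958274 1.37804416 1.75863112] 38.93722268788098
[[ 0.2  0.3]
 [ 0.5 -2.4]
 [ 0.2  1.6]
 [-0.6 -0.8]
 [ 0.9 -2.1]
 [-0.1 -0.3]
 [ 1.6 -0.8]
 [-1.  -2.7]
 [ 0.1 -1.3]
 [-0.4  2.4]
 [-0.3 -0. ]
 [ 0.4  0.6]
 [ 0.1  1.2]
 [-0.7 -2.3]
 [-1.6 -1.7]]
cone [[0.40967729 0.11201236 0.05      ]] ring [[ 0.55768233 -0.14236501  0.018     ]] bangle [[ 0.65276874 -0.05737509  0.009     ]]
rackedge [[ 0.48264592 -0.01354132  0.12934251]] lidedge [[0.60178003 0.08271564 0.20725621]]
[[-0.94   0.342 -0.   ]
 [ 0.342  0.94  -0.001]
 [-0.    -0.001 -1.   ]]
```

```bash
cat > ov.py <<'E'
from fit import *
def overlay(p,ft,fs,out,bt=(285,130,425,260),bs=(225,125,395,295)):
    a,l=p[3:]
    b=[(.08*i,.075*j,.05) for i,j in((-1,-1),(-1,1),(1,1),(1,-1),(-1,-1))]
    b0=[(x,y,0) for x,y,z in b]
    rk=[rackp(a,0.0,0,.058),rackp(a,.1165,0,.058),rackp(a,.1165,0,-.058),rackp(a,0,0,-.058)]
    ld=[lidp(l,r,n,y) for r,n,y in((0.002,-.001,.075),(.162,-.001,.075),(.162,-.001,-.075),(0.002,-.001,-.075))]
    lo=[lidp(l,.162,n,y) for n,y in((-.001,.075),(.0155,.075),(.0155,-.075),(-.001,-.075))]
    ims=[]
    for n,f,bx in(('top',ft,bt),('side',fs,bs)):
        im=cv2.imread(f'pics/{f}.png')[bx[1]:bx[3],bx[0]:bx[2]]; k=398/(bx[2]-bx[0])
        im=cv2.resize(im,(398,int(k*(bx[3]-bx[1]))),interpolation=3)
        for q,c in((b,(0,0,255)),(b0,(0,255,255)),(rk,(0,255,0)),(ld,(255,0,0)),(lo,(255,0,255))):
            uv=(proj(n,T(p,q))-bx[:2]+.5)*k
            cv2.polylines(im,[np.round(uv).astype(int)],False,c,1,cv2.LINE_AA)
        ims.append(im)
    h=max(i.shape[0] for i in ims)
    cv2.imwrite(f'pics/{out}.png',np.hstack([cv2.copyMakeBorder(i,0,h-i.shape[0],0,0,0) for i in ims]))
E
python3 -c "
from ov import *
overlay(np.load('p.npy'),'top0','side0','ov0')"
```

```text
(no output)
```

View pics/ov0.png

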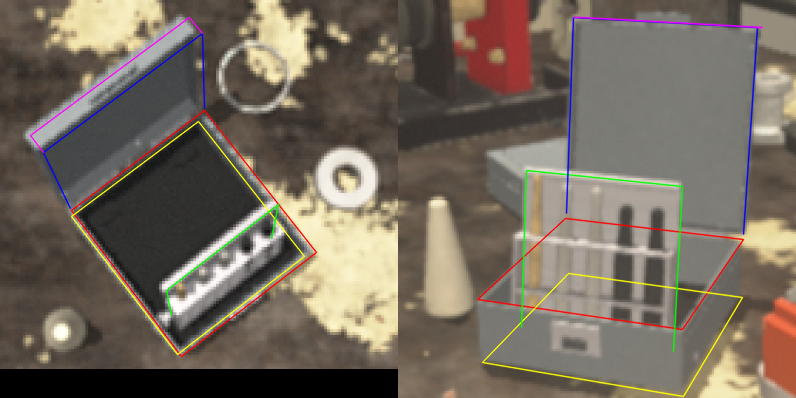

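Overlay fits within about 3 mm (yaw ≈ 0.65). I'm moving to the front of the rack, yawing tool y onto case y and closing the fingers.

Emit:
drive_tool([
  {"translation":[-0.025,-0.03,0],"yaw":-0.125,"claw":0},
  {"translation":[-0.05,-0.06,0],"yaw":-0.25,"claw":0},
  {"translation":[-0.075,-0.09,0],"yaw":-0.375,"claw":0},
  {"translation":[-0.1,-0.12,0],"yaw":-0.5,"claw":0},
  {"translation":[-0.125,-0.15,0],"yaw":-0.625,"claw":0},
  {"translation":[-0.15,-0.18,0],"yaw":-0.75,"claw":0},
  {"translation":[-0.175,-0.21,0],"yaw":-0.875,"claw":0},
  {"translation":[-0.2,-0.24,0],"yaw":-1.0,"claw":0},
])

```text
clock: 0.77
tool_pos: [0.318, 0.2968, 0.2562]
tcp_rot: [-0.0, -0.308, 0.951, -0.0]
contact_force: [0.8, -0.2, 0.1]
width: 0.0
gripper_force: 0.0
```

Emit:
drive_tool([
  {"translation":[0.012,-0.039,0],"yaw":0,"claw":0},
  {"translation":[0.025,-0.078,0],"yaw":0,"claw":0},
  {"translation":[0.037,-0.117,0],"yaw":0,"claw":0},
  {"translation":[0.05,-0.156,0],"yaw":0,"claw":0},
  {"translation":[0.063,-0.195,0],"yaw":0,"claw":0},
  {"translation":[0.076,-0.234,0],"yaw":0,"claw":0},
  {"translation":[0.09,-0.273,0],"yaw":0,"claw":0},
  {"translation":[0.1,-0.31,0],"yaw":0,"claw":0},
])

```text
clock: 1.43
tool_pos: [0.4165, -0.0139, 0.2564]
tcp_rot: [0.0, -0.305, 0.952, 0.0]
contact_force: [1.1, 1.1, 0.5]
width: 0.0004
gripper_force: 0.0
```

```bash
cat > st.py <<'E'
from fit import *
from scipy.spatial.transform import Rotation as R
def st():
    p=np.load('p.npy'); s=sense(); q=s['tcp_rot']; M=R.from_quat([*q[1:],q[0]]).as_matrix()
    c,n=np.cos(p[2]),np.sin(p[2]); d=np.array(s['tool_pos'])-[p[0],p[1],0]
    f=np.array(s['contact_force'])
    print('t',round(s['clock'],2),'case-frame TCP mm',np.round([1e3*(c*d[0]+n*d[1]),1e3*(-n*d[0]+c*d[1]),1e3*d[2]],1),'F',np.round([c*f[0]+n*f[1],-n*f[0]+c*f[1],f[2]],1),'toolx yaw',np.degrees(np.arctan2(M[1,0],M[0,0])).round(1))
E
python3 - <<'E'
from st import *
p=np.load('p.npy'); p[2]=.655; np.save('p.npy',p); st()
E
```

```text
t 1.43 case-frame TCP mm [-78.4  39.4 256.4] F [1.6 0.2 0.5] toolx yaw -144.4
```

Emit:
drive_tool([
  {"translation":[0.01,-0.02,0.0],"yaw":-0.03,"claw":0},
  {"translation":[0.012,-0.038,0.02],"yaw":-0.03,"claw":0},
  {"translation":[0.012,-0.038,0.055],"yaw":-0.03,"claw":0},
  {"translation":[0.012,-0.038,0.085],"yaw":-0.03,"claw":0},
  {"translation":[0.012,-0.038,0.105],"yaw":-0.03,"claw":0},
  {"translation":[0.012,-0.038,0.116],"yaw":-0.03,"claw":0},
  {"translation":[0.012,-0.038,0.116],"yaw":-0.03,"claw":0},
  {"translation":[0.012,-0.038,0.116],"yaw":-0.03,"claw":0},
])

```text
clock: 2.1
tool_pos: [0.4288, -0.0493, 0.1401]
tcp_rot: [-0.001, -0.32, 0.947, 0.0]
contact_force: [0.1, -0.5, -0.5]
width: -0.0001
gripper_force: 0.0
```

```bash
python3 - <<'E'
from st import *
st(); snap('top','t1');snap('side','s1')
from ov import *
overlay(np.load('p.npy'),'t1','s1','ov1')
# path of tip centre for corner contact at r=.095,n=.016
for a in np.linspace(1.378,-.04,10):
    x,y,z=rackp(a,.092,.016,0); print(round(a,2),'TCP',round(1e3*x-11),round(1e3*z+25))
E
```

```text
t 2.1 case-frame TCP mm [-90.1   3.8 140.1] F [-0.2 -0.4 -0.5] toolx yaw -142.7
1.38 TCP -57 133
1.22 TCP -42 132
1.06 TCP -28 128
0.91 TCP -15 122
0.75 TCP -2 114
0.59 TCP 9 104
0.43 TCP 18 93
0.28 TCP 25 80
0.12 TCP 30 67
-0.04 TCP 34 52
```

View pics/ov1.png

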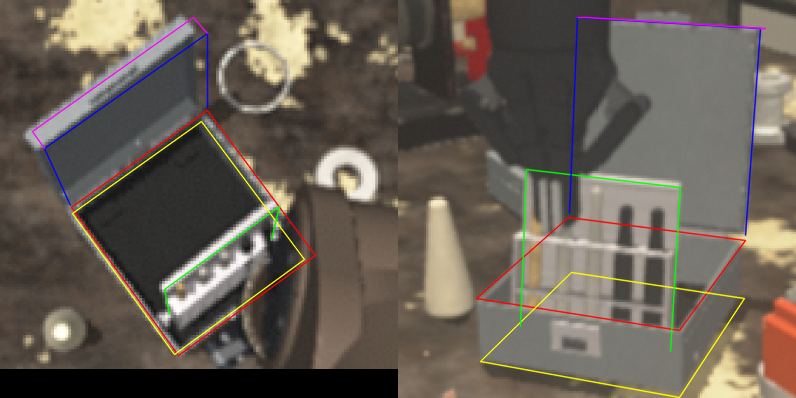

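Fingertips are in front of the rack; the side view puts them at about (545,200). Starting to push the rack along its arc.

Emit:
drive_tool([
  {"translation":[-0.014,-0.003,0.006],"yaw":0,"claw":0},
  {"translation":[-0.026,-0.003,0.007],"yaw":0,"claw":0},
  {"translation":[-0.036,-0.003,0.007],"yaw":0,"claw":0},
  {"translation":[-0.046,-0.003,0.008],"yaw":0,"claw":0},
  {"translation":[-0.055,-0.003,0.01],"yaw":0,"claw":0},
  {"translation":[-0.063,-0.003,0.012],"yaw":0,"claw":0},
  {"translation":[-0.07,-0.003,0.015],"yaw":0,"claw":0},
  {"translation":[-0.076,-0.003,0.018],"yaw":0,"claw":0},
])

```text
clock: 2.87
tool_pos: [0.492, -0.0047, 0.1221]
tcp_rot: [0.0, -0.32, 0.947, 0.0]
contact_force: [-3.1, 0.7, 2.9]
width: -0.0001
gripper_force: 1.8
```

```bash
python3 -c "
from st import *
st()"
```

```text
t 2.87 case-frame TCP mm [-12.9   0.6 122.1] F [-2.   2.4  2.9] toolx yaw -142.7
```

Emit:
drive_tool([
  {"translation":[-0.007,0,0.004],"yaw":0,"claw":0},
  {"translation":[-0.013,0,0.009],"yaw":0,"claw":0},
  {"translation":[-0.02,0,0.015],"yaw":0,"claw":0},
  {"translation":[-0.025,0,0.021],"yaw":0,"claw":0},
  {"translation":[-0.03,0,0.028],"yaw":0,"claw":0},
  {"translation":[-0.034,0,0.034],"yaw":0,"claw":0},
  {"translation":[-0.038,0,0.041],"yaw":0,"claw":0},
  {"translation":[-0.041,0,0.047],"yaw":0,"claw":0},
])

```text
clock: 3.53
tool_pos: [0.5247, 0.0197, 0.0746]
tcp_rot: [0.0, -0.32, 0.947, -0.0]
contact_force: [-0.2, 2.0, 3.4]
width: -0.0
gripper_force: 1.6
```

Emit:
drive_tool([
  {"translation":[-0.002,0,0.005],"yaw":0,"claw":0},
  {"translation":[-0.003,0,0.009],"yaw":0,"claw":0},
  {"translation":[-0.004,0,0.013],"yaw":0,"claw":0},
  {"translation":[-0.004,0,0.017],"yaw":0,"claw":0},
])

```text
clock: 3.87
tool_pos: [0.529, 0.023, 0.0586]
tcp_rot: [0.002, -0.32, 0.947, 0.0]
contact_force: [4.7, 7.7, 6.1]
width: 0.0
gripper_force: 5.0
```

```bash
python3 -c "
from st import *
st()"
```

```text
t 3.87 case-frame TCP mm [33.4  0.1 58.6] F [8.4 3.2 6.1] toolx yaw -142.6
```

Pushing +x force means the finger is rubbing a cross flange behind it. I'll shift forward a few mm, then press down.

Emit:
drive_tool([
  {"translation":[-0.004,0,-0.001],"yaw":0,"claw":0},
  {"translation":[-0.007,0,0.0],"yaw":0,"claw":0},
  {"translation":[-0.007,0,0.003],"yaw":0,"claw":0},
  {"translation":[-0.007,0,0.006],"yaw":0,"claw":0},
])

```text
clock: 4.2
tool_pos: [0.5334, 0.0259, 0.0523]
tcp_rot: [0.001, -0.32, 0.947, -0.0]
contact_force: [2.3, 2.1, 3.4]
width: 0.0002
gripper_force: 1.8
```

```bash
python3 -c "
from st import *
st()"
```

```text
t 4.2 case-frame TCP mm [38.6 -0.2 52.3] F [3.1 0.3 3.4] toolx yaw -142.7
```

Emit:
drive_tool([
  {"translation":[-0.001,0,0.002],"yaw":0,"claw":0},
  {"translation":[-0.002,0,0.004],"yaw":0,"claw":0},
])

```text
clock: 4.37
tool_pos: [0.5339, 0.0262, 0.0504]
tcp_rot: [-0.0, -0.319, 0.948, 0.0]
contact_force: [-20.7, -3.8, 73.8]
width: -0.0003
gripper_force: 36.3
```

Emit:
drive_tool([
  {"translation":[0,0,0.002],"yaw":0,"claw":0},
  {"translation":[0,0,0.004],"yaw":0,"claw":0},
])

```text
clock: 4.53
tool_pos: [0.534, 0.0261, 0.0497]
tcp_rot: [0.0, -0.319, 0.948, 0.001]
contact_force: [-32.5, -2.9, 121.7]
width: -0.0001
gripper_force: 60.2
```

```bash
python3 -c "
from st import *
st()"
```

```text
t 4.53 case-frame TCP mm [39.2 -0.5 49.7] F [-27.6  17.5 121.7] toolx yaw -142.8
```

That peaked at about 122 N, because I sent two presses without checking the force in between. Backing off now.

Emit:
drive_tool([
  {"translation":[0,0,-0.006],"yaw":0,"claw":0},
  {"translation":[0.01,0,-0.03],"yaw":0,"claw":0},
  {"translation":[0.03,0,-0.06],"yaw":0,"claw":0},
  {"translation":[0.06,0,-0.09],"yaw":0,"claw":0},
  {"translation":[0.1,0,-0.11],"yaw":0,"claw":0},
  {"translation":[0.14,0,-0.13],"yaw":0,"claw":0},
  {"translation":[0.17,0,-0.15],"yaw":0,"claw":0},
  {"translation":[0.17,0,-0.18],"yaw":0,"claw":0},
])

```text
clock: 5.2
tool_pos: [0.3916, -0.0797, 0.223]
tcp_rot: [-0.004, -0.317, 0.948, 0.001]
contact_force: [-0.4, 1.0, -0.4]
width: -0.0001
gripper_force: 0.0
```

```bash
python3 - <<'E'
from st import *
st(); snap('top','t2');snap('side','s2')
from ov import *
p=np.load('p.npy'); p[3]=0
overlay(p,'t2','s2','ov2')
E
```

```text
t 5.2 case-frame TCP mm [-138.2    2.3  223. ] F [ 0.3  1.  -0.4] toolx yaw -143.0
```

View pics/ov2.png

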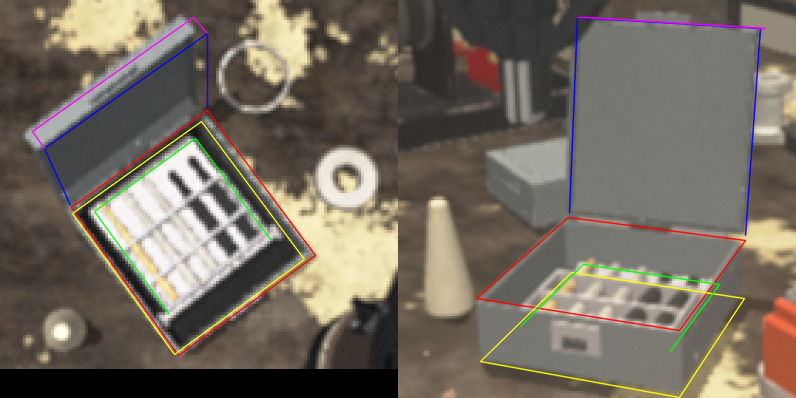

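Rack lies flat in the case, the case hasn't moved, and the lid is untouched. Next I fly over the lid to behind it.

Emit:
drive_tool([
  {"translation":[0,0,-0.035],"yaw":0,"claw":0},
  {"translation":[-0.01,0,-0.07],"yaw":0,"claw":0},
  {"translation":[-0.04,0,-0.085],"yaw":0,"claw":0},
  {"translation":[-0.08,0,-0.085],"yaw":0,"claw":0},
  {"translation":[-0.12,0,-0.085],"yaw":0,"claw":0},
  {"translation":[-0.16,0,-0.085],"yaw":0,"claw":0},
  {"translation":[-0.2,0,-0.085],"yaw":0,"claw":0},
  {"translation":[-0.24,0,-0.085],"yaw":0,"claw":0},
])

```text
clock: 5.97
tool_pos: [0.5912, 0.071, 0.308]
tcp_rot: [-0.001, -0.32, 0.947, 0.0]
contact_force: [0.7, -0.3, 0.2]
width: 0.0002
gripper_force: 0.0
```

```bash
python3 -c "
from st import *
st(); print(ray('top',[(330,80),(258,73)],0))"
```

```text
t 5.97 case-frame TCP mm [1.119e+02 3.000e-01 3.080e+02] F [ 0.3 -0.6  0.2] toolx yaw -142.7
[[0.86792568 0.06628105 0.        ]
 [0.88086921 0.26536859 0.        ]]
```

Emit:
drive_tool([
  {"translation":[-0.035,0,0],"yaw":0,"claw":0},
  {"translation":[-0.06,0,0],"yaw":0,"claw":0},
  {"translation":[-0.06,0,0.01],"yaw":0,"claw":0},
  {"translation":[-0.06,0,0.04],"yaw":0,"claw":0},
  {"translation":[-0.06,0,0.07],"yaw":0,"claw":0},
  {"translation":[-0.06,0,0.095],"yaw":0,"claw":0},
  {"translation":[-0.06,0,0.102],"yaw":0,"claw":0},
  {"translation":[-0.06,0,0.102],"yaw":0,"claw":0},
])

```text
clock: 6.63
tool_pos: [0.6361, 0.1055, 0.2044]
tcp_rot: [-0.003, -0.32, 0.948, 0.0]
contact_force: [-0.0, -0.9, 0.6]
width: 0.0
gripper_force: 0.0
```

Emit:
drive_tool([
  {"translation":[0.015,0,0],"yaw":0,"claw":0},
  {"translation":[0.025,0,0],"yaw":0,"claw":0},
  {"translation":[0.033,0,0],"yaw":0,"claw":0},
  {"translation":[0.041,0,0],"yaw":0,"claw":0},
  {"translation":[0.049,0,0],"yaw":0,"claw":0},
  {"translation":[0.057,0,0],"yaw":0,"claw":0},
])

```text
clock: 7.13
tool_pos: [0.5929, 0.0714, 0.2085]
tcp_rot: [0.001, -0.32, 0.947, -0.0]
contact_force: [3.2, 2.0, 3.1]
width: -0.0
gripper_force: 1.7
```

```bash
python3 -c "
from st import *
st()"
```

```text
t 7.13 case-frame TCP mm [113.5  -0.4 208.5] F [ 3.8 -0.3  3.1] toolx yaw -142.7
```

Emit:
drive_tool([
  {"translation":[0.013,0,0.002],"yaw":0,"claw":0},
  {"translation":[0.026,0,0.004],"yaw":0,"claw":0},
  {"translation":[0.038,0,0.006],"yaw":0,"claw":0},
  {"translation":[0.051,0,0.008],"yaw":0,"claw":0},
  {"translation":[0.063,0,0.012],"yaw":0,"claw":0},
  {"translation":[0.075,0,0.017],"yaw":0,"claw":0},
  {"translation":[0.086,0,0.023],"yaw":0,"claw":0},
  {"translation":[0.096,0,0.03],"yaw":0,"claw":0},
])

```text
clock: 7.8
tool_pos: [0.5154, 0.0123, 0.1776]
tcp_rot: [0.0, -0.32, 0.948, -0.0]
contact_force: [1.9, -0.2, 1.7]
width: -0.0
gripper_force: 1.1
```

```bash
python3 -c "
from st import *
st()"
```

```text
t 7.8 case-frame TCP mm [ 1.610e+01 -1.000e-01  1.776e+02] F [ 1.4 -1.3  1.7] toolx yaw -142.7
```

Emit:
drive_tool([
  {"translation":[0.007,0,0.006],"yaw":0,"claw":0},
  {"translation":[0.013,0,0.012],"yaw":0,"claw":0},
  {"translation":[0.018,0,0.018],"yaw":0,"claw":0},
  {"translation":[0.023,0,0.025],"yaw":0,"claw":0},
  {"translation":[0.028,0,0.032],"yaw":0,"claw":0},
  {"translation":[0.032,0,0.039],"yaw":0,"claw":0},
  {"translation":[0.035,0,0.045],"yaw":0,"claw":0},
  {"translation":[0.038,0,0.05],"yaw":0,"claw":0},
])

```text
clock: 8.47
tool_pos: [0.4856, -0.0099, 0.1265]
tcp_rot: [-0.0, -0.32, 0.947, 0.0]
contact_force: [1.5, 1.3, 1.4]
width: 0.0002
gripper_force: 0.7
```

```bash
python3 -c "
from st import *
st()"
```

```text
t 8.47 case-frame TCP mm [-21.1   0.5 126.5] F [2.  0.1 1.4] toolx yaw -142.7
```

Emit:
drive_tool([
  {"translation":[0.002,0,0.005],"yaw":0,"claw":0},
  {"translation":[0.004,0,0.01],"yaw":0,"claw":0},
  {"translation":[0.005,0,0.014],"yaw":0,"claw":0},
  {"translation":[0.007,0,0.018],"yaw":0,"claw":0},
  {"translation":[0.008,0,0.021],"yaw":0,"claw":0},
  {"translation":[0.009,0,0.024],"yaw":0,"claw":0},
  {"translation":[0.01,0,0.026],"yaw":0,"claw":0},
  {"translation":[0.01,0,0.028],"yaw":0,"claw":0},
])

```text
clock: 9.13
tool_pos: [0.4778, -0.0159, 0.0991]
tcp_rot: [-0.0, -0.32, 0.947, 0.0]
contact_force: [-0.5, -0.2, 2.2]
width: 0.0001
gripper_force: 0.6
```

```bash
python3 -c "
from st import *
st()"
```

```text
t 9.13 case-frame TCP mm [-31.    0.5  99.1] F [-0.6  0.2  2.2] toolx yaw -142.7
```

Emit:
drive_tool([
  {"translation":[0,0,0.0015],"yaw":0,"claw":0},
  {"translation":[0,0,0.003],"yaw":0,"claw":0},
  {"translation":[0,0,0.0045],"yaw":0,"claw":0},
  {"translation":[0,0,0.006],"yaw":0,"claw":0},
])

```text
clock: 9.47
tool_pos: [0.4779, -0.0159, 0.0932]
tcp_rot: [-0.0, -0.32, 0.947, -0.0]
contact_force: [-1.3, -1.1, 1.5]
width: -0.0002
gripper_force: 0.6
```

Emit:
drive_tool([
  {"translation":[0,0,0.0005],"yaw":0,"claw":0},
  {"translation":[0,0,0.001],"yaw":0,"claw":0},
])

```text
clock: 9.63
tool_pos: [0.478, -0.0158, 0.0923]
tcp_rot: [-0.0, -0.32, 0.947, 0.0]
contact_force: [-0.7, -0.0, 2.1]
width: 0.0001
gripper_force: 0.6
```

Emit:
drive_tool([
  {"translation":[0,0,0.0005],"yaw":0,"claw":0},
  {"translation":[0,0,0.001],"yaw":0,"claw":0},
])

```text
clock: 9.8
tool_pos: [0.4781, -0.0158, 0.0915]
tcp_rot: [0.0, -0.32, 0.947, 0.0]
contact_force: [-4.2, -0.4, 14.0]
width: 0.0002
gripper_force: 6.9
```

Emit:
drive_tool([
  {"translation":[0,0,0.0004],"yaw":0,"claw":0},
  {"translation":[0,0,0.0004],"yaw":0,"claw":0},
  {"translation":[0,0,0.0004],"yaw":0,"claw":0},
])

```text
clock: 10.05
tool_pos: [0.478, -0.0158, 0.0915]
tcp_rot: [0.0, -0.32, 0.947, 0.0]
contact_force: [-4.4, -0.2, 10.7]
width: -0.0001
gripper_force: 5.5
```

Emit:
drive_tool([
  {"translation":[0,0,0.0008],"yaw":0,"claw":0},
  {"translation":[0,0,0.0008],"yaw":0,"claw":0},
])

```text
clock: 10.22
tool_pos: [0.4781, -0.0158, 0.0914]
tcp_rot: [0.0, -0.32, 0.948, 0.0]
contact_force: [-6.9, -0.8, 22.1]
width: -0.0002
gripper_force: 11.4
```

Position is holding while the force rises, so the lid is against its stop. Retreating straight up and towards the front to look.

Emit:
drive_tool([
  {"translation":[0,0,-0.01],"yaw":0,"claw":0},
  {"translation":[0,0,-0.04],"yaw":0,"claw":0},
  {"translation":[0.02,0,-0.075],"yaw":0,"claw":0},
  {"translation":[0.05,0,-0.1],"yaw":0,"claw":0},
  {"translation":[0.08,0,-0.12],"yaw":0,"claw":0},
  {"translation":[0.11,0,-0.14],"yaw":0,"claw":0},
  {"translation":[0.13,0,-0.15],"yaw":0,"claw":0},
  {"translation":[0.13,0,-0.15],"yaw":0,"claw":0},
])

```text
clock: 10.88
tool_pos: [0.3726, -0.0971, 0.2423]
tcp_rot: [0.002, -0.318, 0.948, -0.0]
contact_force: [0.6, -0.4, 0.1]
width: 0.0002
gripper_force: 0.0
```

```bash
python3 - <<'E'
from st import *
st(); snap('top','t3');snap('side','s3')
from ov import *
p=np.load('p.npy'); p[3:]=0
overlay(p,'t3','s3','ov3')
E
```

```text
t 10.88 case-frame TCP mm [-1.638e+02  2.000e-01  2.423e+02] F [ 0.3 -0.7  0.1] toolx yaw -142.9
```

View pics/ov3.png

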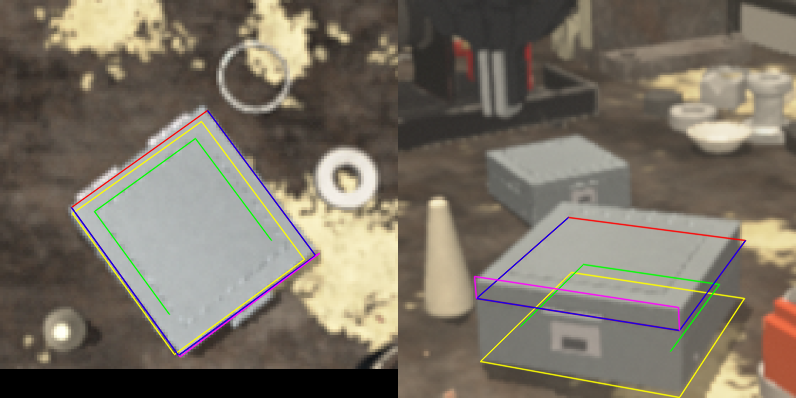

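The lid lies flat and flush on the rim, matching the shut outline. The case, cone, ring and bangle are where they were, and the arm is clear.

```bash
python3 -c "
from workcell import hand_in
print(hand_in())"
```

```text
the job is handed in; nothing more can be done
None
```

I pushed the rack fully down, then shut the lid gently, with the case and the things beside it unmoved (10.9 s), and handed the job in. However, one press on the rack read about 122 N in z (about 126 N overall), so it may fail the 120 N wrist limit.

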